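Press a tin lid home with a toggle clamp

TASK

Press the lid of the tin in the jig fully home with the toggle clamp: swing its handle over until the clamp locks on the lid, and let go for a moment so that you see it holds by itself. Then swing the handle back to about where it was and let go, leaving the clamp open and the closed tin standing in its nest; do not disturb the other things on the bench.

Things in the scene. Friction and masses are not known exactly. Their poses are not given: they have to be found in the camera images.
- jig: fixed steel jig with a toggle clamp and a nest for a tin. Origin at bench level under the clamp arm's pivot; x points along the plate from clamp to tin, z up, y along the hinge axes. Plate 12 mm thick, x -80 to +145 mm, y -45 to +45 mm; clamp brackets 102 mm high; the clamp arm lies level, 90 mm above the bench, when locked and is raised some 50 degrees when open
- handle (a joint): angle of the clamp handle, rad: 0 = locked at its stop; grows as it swings up and back, away from the tin, to a stop at 1.65; starts near 1.45. Its lean from vertical, away from the tin, = value - 0.35. Dead centre is at 0.11: past it, towards 0, the clamp locks by itself, its sprung rubber foot on the lid. Hinge friction holds it where it is left; moving it takes under 10 N at the knob
- knob (a point): centre of the handle's black ball knob, 28 mm in diameter, on the free end of the handle's 11 mm round bar, 150 mm from the hinge; it moves in the jig's x-z plane at y = 0 (about 75 to 185 mm above the bench). Pinched across the jig's y axis, it lets the ball turn between the pads
- handle_hinge (a point): point on the handle's hinge axis (along the jig's y), in the mid plane y = 0, 35 mm above the bench, 10 mm behind the jig's origin
- nest (a point): centre of the tin's nest, on top of the base plate (12 mm above the bench), 95 mm from the jig's origin along its x; four low aluminium blocks (10 mm high) stand round it with 1.5 mm play
- tin_center (a point): centre, half-way up, of the round metal tin standing loose in the nest: 70 mm in diameter (lid 74 mm), 50 mm high when closed, about 0.25 kg; z up along the tin's axis
- lid (a joint): how far the tin's press-on lid stands proud, m: 0 = fully home (its skirt then ends 3 mm above the bead ring round the tin; more bare wall shows while it stands proud), about 0.005 to 0.007 at the start; it gives way at 12 N and stays where it is pushed
- pliers_2: bystander: pliers with blue handles, 163 mm long, lying beside the jig; origin at its middle, on the bench
- spanner_4: bystander: small spanner, 136 mm long, lying on the far side of the jig; origin at its middle, on the bench
- tape_roll: bystander: black roll of tape, 68 mm wide, 19 mm high, beyond the tin's end of the jig; origin at its middle, on the bench
- tape_measure: bystander: yellow tape measure, 38 x 79 x 62 mm, at the right of the bench; origin at its middle, on the bench
- parts_box_3: bystander: small carton of 56 x 86 x 46 mm, at the right of the bench; origin at its middle, on the bench
- driver_1: bystander: screwdriver with red handle, 210 mm long, at the back; origin at its middle, on the bench
- tin: the same tin; origin at the middle of its underside
Things that resemble listed ones, but are neither listed nor needed, are in the scene too. Of the things like the tin, leave any that is black or purple; of the rest the smaller one is meant.

How it is judged:
On the way:
1. the clamp is locked on the tin in its nest, the lid is home, and the robot has let go of the handle (value of joint handle below 0.08 rad and value of joint lid below 0.0015 m and horizontal distance between tin_center and nest below 0.006 m and angle between tin_center's own z axis and vertical below 0.1 rad and contact force between each of the fingers, the arm and jig below 0.3 N), for 0.3 s.
At the end, for the whole second after the job is handed in: the handle is swung back to more than 1.1 rad and is at rest, the lid is within 1.5 mm of fully home, and the tin stands still and upright (within 0.1 rad) within 6 mm of the nest's centre (value of joint handle above 1.1 rad and value of joint lid below 0.0015 m and horizontal distance between tin_center and nest below 0.006 m and angle between tin_center's own z axis and vertical below 0.1 rad and velocity of joint handle between -0.1 and 0.1 rad/s and linear speed of tin below 0.02 m/s); the robot touches nothing.
It fails at once if the tin is taken or knocked out of its nest (distance between tin_center and nest above 0.05 m).
It fails at once if a bystander is moved by more than 30 mm (distance of any of pliers_2, spanner_4, tape_roll, tape_measure, parts_box_3, driver_1 from where it was at the start of the episode above 0.03 m).
It also fails if it takes over 48 s, if anything falls off the work surface, if the arm or the gripper's body presses on something with over 40 N, if the wrist force passes 120 N, or if a joint passes its speed limit or range.

ROBOT

A 6-joint arm with a two-finger parallel gripper is mounted at the origin on a cart in front of the work surface, level with it; the furniture and walls round the work are solid. World frame = base frame: x ahead of the robot, y to its left, z up, the work surface at z = 0. Lengths are in m, angles in rad, forces in N, time in s.
With the tool pointing down it reaches from about 0.4 to 0.925 m from the base axis. Payload 12.5 kg.
Tool frame: the origin (TCP) lies between the finger pads; the fingertips stand 22 mm ahead of it and the grasp point (between the pads) lies 3 mm ahead of it; z points along the fingers, y is the line along which they close (so a half turn about z gives the same grasp; the last joint's range is limited). The gripper opens to 95 mm and grips with 3 to 60 N. Pads are 20 mm wide; open, the fingers measure 119 mm over their backs; the gripper's body (75 mm by 180 mm) begins 59 mm behind the grasp point.
Start: joints at [1.026, 0.491, 1.559, -0, 1.092, -0.106], TCP at [0.266, 0.566, 0.215] pointing down, gripper open.
Joint ranges: [-3.1, 3.1], [-0.84, 2.19], [0.05, 2.79], [-1.13, 4.28], [0.06, 2.93], [-2.69, 2.69]. Speed limits (rad/s): [2.22, 2.22, 2.79, 3.14, 3.14, 3.14].

INTERFACE

Orientations are given as a 3x3 rotation matrix whose columns are the frame's x, y, z axes.
In Python, from bench import robot gives the robot as it stands.
- The arm moves only by the tool play_rows, never from a script. Its argument "commands" is a list of rows, each a list of 3 entries, a list of its own where there are three numbers: the shift along the tool's x, y, z in cm, then the turn, a rotation vector about the tool's x, y, z in degrees, then the gripper's target within -1 to 1 (fully open at 1, half-way at 0, shut at -1). A call has 1 to 5 rows; each row shifts and turns the commanded pose from where the row before left it, along the tool's axes as they then stand; what a row does not reach is not made up. A row lasts 1/10 s, in which the tool goes at most 50 mm and 8.59 degrees, less where a joint would pass 70% of its speed; a pose out of reach is approached as far as the arm can. A call is refused whole if a number of a shift passes 5 or a number of a turn 8.59, either way. A call with a gripper value outside its range is refused whole. The fingers move at their own pace and stop on an object; the grip force is fixed at half the most. Time passes only in rows, so rows that do not move let the fingers close. It gives the time, the measured TCP pose, the force, the opening and the grip force at its end, in the units of the state.
- robot.observe(): the state, without advancing time (a new reading comes with each control period).
- robot.snapshot(name): name is "scene" or "top" or "wrist"; returns the picture (384x512x3 uint8, blue, green, red); there is no depth.
- robot.camera_params(name): a dict with "mtx" (3x3 intrinsics, pixels), "dist" ([k1, k2, p1, p2, k3] as OpenCV has them; the pictures are not rectified), "T" (4x4, takes a point from camera to world coordinates). Camera axes: x right, y down, z forward; pixel columns grow to the right and rows downward; lengths in m; the calibration is good to about 2 mm. A picture is of the moment at which its call begins: read the wrist's pose just before it. camera_params takes no time and is no camera call; for the wrist camera it gives the pose at the moment of the call.
- robot.sign_off(): hands the job in; it is judged then, once.
The state is a dict: "clock": time; "q": joint angles; "dq": joint speeds; "effort": joint torques, N m; "ee_pos": TCP position; "eef_rot": TCP orientation; "ft_force": force on the tool from outside, world axes, zero at the start; "ft_torque": the same for the moment, N m; "width": finger opening in m; "grasp_force": force on a finger pad.
Only numpy, scipy, OpenCV 4.12 (cv2) and the standard library are available. Lean on these libraries where they do the work, as an engineer would, in place of code of your own. Each camera call takes 0.05 s, during which the arm holds its last target. There are 200 camera calls.

## Working session

There is one attempt and no reset: what is moved stays moved. The work goes in short steps, Python scripts to look and compute and a tool call to move; the robot and the scene stay as the last step left them, time stands still between calls to the robot, and variables do not carry over. Pictures are saved under pics/ and viewed, at most 10 in all, crops included, and the job is handed in when it is done.

Besides the shell and the picture viewer there is one more tool, called after "Emit:" by a JSON object that holds its "op" and its "data". play_rows: Moves the arm, as the interface text tells. Its arguments: {"type":"object","properties":{"commands":{"type":"array","items":{"type":"array"}}},"required":["commands"]}

```bash
mkdir -p pics; ls
python3 - <<'E'
from bench import robot
import cv2
for n in ("scene","top"):
    im=robot.snapshot(n); cv2.imwrite(f"pics/{n}0.png",cv2.resize(im,(800,600),interpolation=cv2.INTER_CUBIC)); cv2.imwrite(f"{n}_raw.png",im)
    p=robot.camera_params(n); print(n,p["mtx"],p["dist"],p["T"].round(3) if hasattr(p["T"],'round') else p["T"])
o=robot.observe(); print(o["clock"],o["ee_pos"],o["eef_rot"],o["width"])
E
```

```text
pics
scene [[441.20521939   0.         256.97684575]
 [  0.         441.20521939 185.11234667]
 [  0.           0.           1.        ]] [-0.15396697  0.          0.          0.          0.        ] [[ 0.9   -0.263  0.348  0.152]
 [-0.436 -0.546  0.715 -1.11 ]
 [ 0.002 -0.795 -0.606  0.86 ]
 [ 0.     0.     0.     1.   ]]
top [[480.44937492   0.         259.88368165]
 [  0.         480.44937492 192.76562714]
 [  0.           0.           1.        ]] [-0.0857128  0.         0.         0.         0.       ] [[-1.00e-03 -9.98e-01  5.70e-02  4.78e-01]
 [-1.00e+00  1.00e-03  1.00e-03 -2.40e-01]
 [-1.00e-03 -5.70e-02 -9.98e-01  1.22e+00]
 [ 0.00e+00  0.00e+00  0.00e+00  1.00e+00]]
0.1 [0.26539636 0.56561847 0.21413444] [[-9.05264704e-01  4.24847681e-01 -5.13384936e-04]
 [ 4.24847973e-01  9.05264361e-01 -7.98106204e-04]
 [ 1.25675516e-04 -9.40607926e-04 -9.99999550e-01]] 0.09540059707173523
```

View pics/scene0.png

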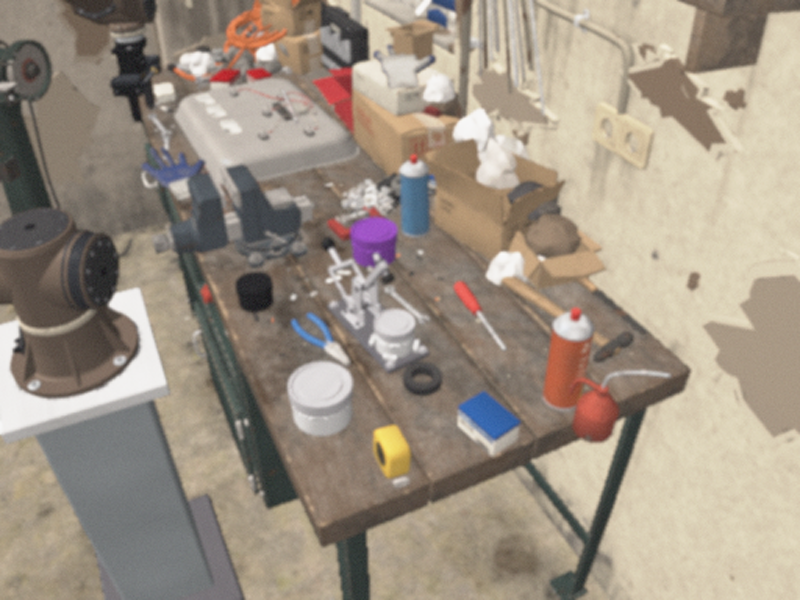

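View pics/top0.png

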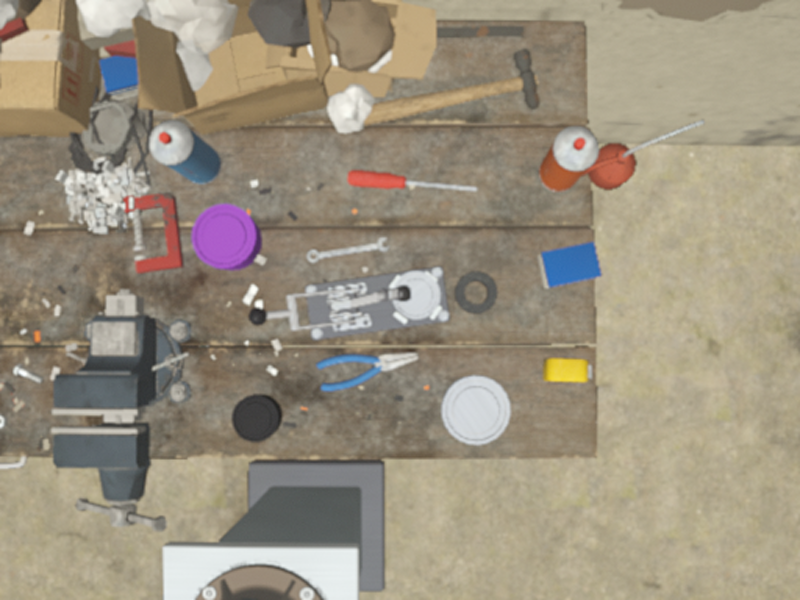

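Top view: the knob is at about (258,316) and the lid centre at (417,294), so jig +x runs roughly along world −y. The black foot is at (403,293). Scene view: the knob is at (327,243), the foot at (387,278), and the silver tin at (395,330).

```bash
cat > h.py <<'E'
import numpy as np, cv2
from bench import robot
def ray(n,uv,p=None):
    p=p or robot.camera_params(n); T=np.array(p["T"])
    x=cv2.undistortPoints(np.array([[uv]],float),np.array(p["mtx"]),np.array(p["dist"]))[0,0]
    d=T[:3,:3]@np.array([x[0],x[1],1]); return T[:3,3],d/np.linalg.norm(d)
def plane(n,uv,z,p=None):
    o,d=ray(n,uv,p); return o+d*(z-o[2])/d[2]
def tri(rs):
    A=sum(np.eye(3)-np.outer(d,d) for o,d in rs); b=sum((np.eye(3)-np.outer(d,d))@o for o,d in rs)
    X=np.linalg.solve(A,b); return X,[np.linalg.norm((np.eye(3)-np.outer(d,d))@(X-o)) for o,d in rs]
def dark(im,c,r,t=60):
    x,y=c; s=im[y-r:y+r+1,x-r:x+r+1].max(2); m=(s<t).astype(np.uint8)
    n,l,st,ce=cv2.connectedComponentsWithStats(m)
    k=1+np.argmax(st[1:,4]); return ce[k]+[x-r,y-r],st[k]
E
python3 - <<'E'
from h import *
t=cv2.imread("top_raw.png"); s=cv2.imread("scene_raw.png")
ct,a=dark(t,(165,202),10); cs,b=dark(s,(209,155),10); print(ct,a,cs,b)
K,r=tri([ray("top",ct),ray("scene",cs)]); print("knob",K,r)
# lid circle in top
g=cv2.GaussianBlur(cv2.cvtColor(t,cv2.COLOR_BGR2GRAY),(3,3),0)
c=cv2.HoughCircles(g[150:225,235:300],cv2.HOUGH_GRADIENT,1,30,param1=100,param2=12,minRadius=12,maxRadius=20); print(c)
for q in c[0][:2]:
    P=plane("top",q[:2]+[235,150],0.068); print("lid",P, np.linalg.norm(P[:2]-K[:2]))
# plate by colour: print
cv2.imwrite("pics/jt.png",cv2.resize(t[150:230,150:310],(800,400),interpolation=cv2.INTER_CUBIC))
E
```

```text
[165.31914894 201.44680851] [ 5  6 10  9 47] [209.75       155.78571429] [ 8  8  7  7 28]
knob [ 0.52057717 -0.01721851  0.10225927] [np.float64(0.000998473326473897), np.float64(0.0009984733264738347)]
[[[30.5 38.5 16. ]]]
lid [ 0.55384547 -0.25201388  0.068     ] 0.2371405582382709
```

View pics/jt.png

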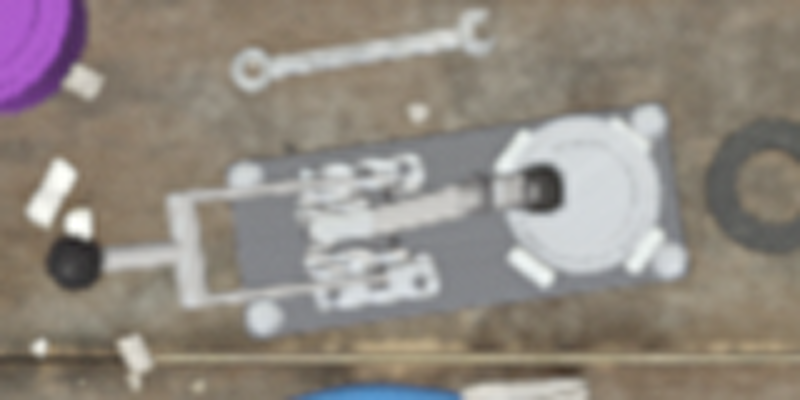

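The measurements agree with the data given: knob at (0.521, −0.017, 0.102), 237 mm from the lid centre, which puts the handle at about 1.45 rad. First I go up to clear the vice.

Emit:
{"op": "play_rows", "data": {"commands": [[[0,0,-4.5],[0,0,8],1],[[0,0,-4.5],[0,0,8],1],[[0,0,-4.5],[0,0,8],1],[[0,0,-3],[0,0,8],1],[[0,0,0],[0,0,0],1]]}}

```text
clock: 0.6
ee_pos: [0.2658, 0.5664, 0.384]
eef_rot: [[-0.539, 0.842, 0.004], [0.842, 0.539, 0.006], [0.003, 0.006, -1.0]]
ft_force: [0.1, -0.2, -1.0]
width: 0.0955
grasp_force: 0.0
```

```bash
cat > go.py <<'E'
import sys
from h import *
o=robot.observe(); R=np.array(o["eef_rot"]); p=np.array(o["ee_pos"])
t=np.array([float(v) for v in sys.argv[1:4]])
y=R[:,1]; want=np.degrees(np.arctan2(0.137,0.99)); a=np.degrees(np.arctan2(y[1],y[0]))
print("t",round(o["clock"],2),"p",p.round(4),"tool shift cm",(R.T@(t-p)*100).round(2),"yaw err: turn z",round(a-want,2),"tilt z",R[:,2].round(3),"w",round(o["width"],4),"F",np.round(o["ft_force"],1),"q",np.round(o["q"],2))
E
python3 go.py 0.5206 -0.0172 0.365
```

```text
t 0.6 p [0.2658 0.5664 0.384 ] tool shift cm [-62.9  -10.02   1.65] yaw err: turn z 24.74 tilt z [ 0.004  0.006 -1.   ] w 0.0955 F [ 0.1 -0.2 -1. ] q [1.03 0.38 1.3  0.   1.46 0.46]
```

Emit:
{"op": "play_rows", "data": {"commands": [[[0,0,0],[0,0,8.25],1],[[0,0,0],[0,0,8.25],1],[[0,0,0],[0,0,8.25],1],[[-4.4,1.2,0],[0,0,0],1],[[-4.4,1.2,0],[0,0,0],1]]}}

```text
clock: 1.1
ee_pos: [0.3014, 0.4812, 0.3776]
eef_rot: [[-0.144, 0.99, -0.002], [0.99, 0.144, -0.002], [-0.002, -0.002, -1.0]]
ft_force: [1.3, 0.3, 0.2]
width: 0.0952
grasp_force: 0.0
```

Emit:
{"op": "play_rows", "data": {"commands": [[[-4.4,1.2,0],[0,0,0],1],[[-4.4,1.2,0],[0,0,0],1],[[-4.4,1.2,0],[0,0,0],1],[[-4.4,1.2,0],[0,0,0],1],[[-4.4,1.2,0],[0,0,0],1]]}}

```text
clock: 1.6
ee_pos: [0.3922, 0.2709, 0.3786]
eef_rot: [[-0.143, 0.99, -0.001], [0.99, 0.143, -0.001], [-0.0, -0.001, -1.0]]
ft_force: [1.1, 0.2, 0.9]
width: 0.0954
grasp_force: 0.0
```

Emit:
{"op": "play_rows", "data": {"commands": [[[-4.4,1.2,0],[0,0,0],1],[[-4.4,1.2,0],[0,0,0],1],[[-4.4,1.2,0],[0,0,0],1],[[-4.4,1.2,0],[0,0,0],1],[[0,0,0],[0,0,0],1]]}}

```text
clock: 2.1
ee_pos: [0.4657, 0.1013, 0.3782]
eef_rot: [[-0.138, 0.99, -0.002], [0.99, 0.138, -0.001], [-0.001, -0.002, -1.0]]
ft_force: [0.6, 1.6, -0.2]
width: 0.0952
grasp_force: 0.0
```

```bash
python3 go.py 0.5206 -0.0172 0.365
```

```text
t 2.1 p [0.4657 0.1013 0.3782] tool shift cm [-12.49   3.8    1.33] yaw err: turn z 0.05 tilt z [-0.002 -0.001 -1.   ] w 0.0952 F [ 0.6  1.6 -0.2] q [ 0.08  0.14  1.64 -0.    1.36 -0.06]
```

Emit:
{"op": "play_rows", "data": {"commands": [[[-4.2,1.3,0],[0,0,0],1],[[-4.2,1.3,1.5],[0,0,0],1],[[-4.1,1.2,4],[0,0,0],1],[[0,0,4.5],[0,0,0],1],[[0,0,4],[0,0,0],1]]}}

```text
clock: 2.6
ee_pos: [0.5164, -0.0079, 0.2426]
eef_rot: [[-0.141, 0.99, -0.002], [0.99, 0.141, 0.0], [0.001, -0.002, -1.0]]
ft_force: [1.4, 0.2, 1.0]
width: 0.0953
grasp_force: 0.0
```

Emit:
{"op": "play_rows", "data": {"commands": [[[0,0,2],[0,0,0],1],[[0,0,0],[0,0,0],1]]}}

```text
clock: 2.8
ee_pos: [0.5155, -0.0069, 0.2222]
eef_rot: [[-0.142, 0.99, -0.006], [0.99, 0.142, 0.001], [0.002, -0.006, -1.0]]
ft_force: [-0.8, 1.5, 0.3]
width: 0.0954
grasp_force: 0.0
```

```bash
python3 go.py 0.5206 -0.0172 0.105
python3 - <<'E'
from h import *
im=robot.snapshot("wrist"); p=robot.camera_params("wrist"); cv2.imwrite("pics/w1.png",im); cv2.imwrite("w1.png",im)
T=np.array(p["T"]); K=np.array([.5206,-.0172,.1023]); c=T[:3,:3].T@(K-T[:3,3])
uv=cv2.projectPoints(c.reshape(1,1,3),np.zeros(3),np.zeros(3),np.array(p["mtx"]),np.array(p["dist"]))[0][0,0]; print(uv)
x,y=map(int,uv)
try:
    d,st=dark(im,(x,y),45); print(d,st); print(plane("wrist",d,.1023,p))
except Exception as e: print(e)
E
```

```text
t 2.8 p [ 0.5155 -0.0069  0.2222] tool shift cm [-1.12  0.43 11.72] yaw err: turn z 0.31 tilt z [-0.006  0.001 -1.   ] w 0.0954 F [-0.8  1.5  0.3] q [-0.14  0.33  1.81  0.    1.01 -0.28]
[262.98100746 198.99771089]
[264.23217247 198.93698176] [ 33  32  29  29 603]
[ 0.52174852 -0.01697337  0.1023    ]
```

View pics/w1.png

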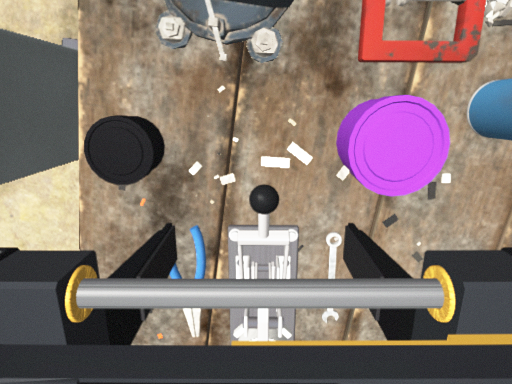

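The wrist view shows the ball at (264,199). The ray at z = 0.102 gives (0.522, −0.017), within 1.2 mm of the first estimate. Next I go down and pinch it.

Emit:
{"op": "play_rows", "data": {"commands": [[[-1.1,0.5,3],[0,0,0.3],1],[[0,0,3],[0,0,0],1],[[0,0,3],[0,0,0],1],[[0,0,2.7],[0,0,0],1],[[0,0,0],[0,0,0],1]]}}

```text
clock: 3.35
ee_pos: [0.523, -0.0172, 0.1071]
eef_rot: [[-0.137, 0.991, -0.003], [0.991, 0.137, 0.001], [0.001, -0.003, -1.0]]
ft_force: [-0.6, 0.5, -0.8]
width: 0.095
grasp_force: 0.0
```

```bash
python3 go.py 0.5214 -0.017 0.105
```

```text
t 3.35 p [ 0.523  -0.0172  0.1071] tool shift cm [ 0.04 -0.15  0.21] yaw err: turn z -0.02 tilt z [-0.003  0.001 -1.   ] w 0.095 F [-0.6  0.5 -0.8] q [-0.16  0.49  1.92  0.    0.73 -0.3 ]
```

Emit:
{"op": "play_rows", "data": {"commands": [[[0,-0.1,0.2],[0,0,0],-1],[[0,0,0],[0,0,0],-1],[[0,0,0],[0,0,0],-1],[[0,0,0],[0,0,0],-1],[[0,0,0],[0,0,0],-1]]}}

```text
clock: 3.85
ee_pos: [0.5229, -0.0178, 0.1071]
eef_rot: [[-0.136, 0.991, 0.001], [0.991, 0.136, -0.0], [-0.0, 0.001, -1.0]]
ft_force: [-0.1, -0.8, -0.7]
width: 0.0606
grasp_force: 0.0
```

Emit:
{"op": "play_rows", "data": {"commands": [[[0,0,0],[0,0,0],-1],[[0,0,0],[0,0,0],-1],[[0,0,0],[0,0,0],-1]]}}

```text
clock: 4.15
ee_pos: [0.5226, -0.0178, 0.1064]
eef_rot: [[-0.136, 0.991, -0.0], [0.991, 0.136, 0.0], [0.0, -0.0, -1.0]]
ft_force: [0.4, -0.2, -0.6]
width: 0.0367
grasp_force: 0.0
```

Emit:
{"op": "play_rows", "data": {"commands": [[[0,0,0],[0,0,0],-1],[[0,0,0],[0,0,0],-1],[[0,0,0],[0,0,0],-1]]}}

```text
clock: 4.45
ee_pos: [0.5203, -0.0177, 0.1057]
eef_rot: [[-0.136, 0.991, -0.006], [0.991, 0.136, 0.0], [0.001, -0.006, -1.0]]
ft_force: [-8.1, -1.0, 0.5]
width: 0.024
grasp_force: 29.0
```

```bash
python3 go.py 0.5214 -0.017 0.105
cat > arc.py <<'E'
# hinge from assumed geometry; current handle lean from TCP; table of shifts
import sys
from h import *
u=np.array([.137,-.99]); 
H=np.array([.5214,-.017])+.1325*u   # hinge in xy
if __name__=="__main__":
    o=robot.observe(); p=np.array(o["ee_pos"]); d=p[:2]-H
    a=d@u; lat=d@np.array([.99,.137]); z=p[2]-.003-.035
    th=np.arctan2(-a,z); print("r",np.hypot(a,z).round(4),"value",(th+.35).round(3),"lat",lat.round(4))
    end,n=float(sys.argv[1])-.35,int(sys.argv[2]); L=np.linspace(th,end,n+1)
    P=np.c_[-.150*np.sin(L),.150*np.cos(L)]; P[0]=[a,z]
    D=np.diff(P,axis=0)*100; print(np.c_[-D[:,0],-D[:,1]].round(2).tolist())
E
python3 arc.py 0 20
```

```text
t 4.45 p [ 0.5203 -0.0177  0.1057] tool shift cm [0.05 0.12 0.07] yaw err: turn z -0.04 tilt z [-0.006  0.    -1.   ] w 0.024 F [-8.1 -1.   0.5] q [-0.16  0.49  1.92 -0.    0.73 -0.3 ]
r 0.1482 value 1.447 lat -0.0012
[[-0.37, -1.03], [-0.6, -0.91], [-0.66, -0.86], [-0.72, -0.81], [-0.78, -0.76], [-0.83, -0.7], [-0.88, -0.64], [-0.92, -0.57], [-0.96, -0.5], [-1.0, -0.43], [-1.02, -0.36], [-1.05, -0.28], [-1.06, -0.21], [-1.08, -0.13], [-1.08, -0.05], [-1.08, 0.03], [-1.08, 0.1], [-1.07, 0.18], [-1.05, 0.26], [-1.03, 0.33]]
```

Emit:
{"op": "play_rows", "data": {"commands": [[[-0.4,-0.1,-1.0],[0,0,0],-1],[[-0.6,-0.05,-0.9],[0,0,0],-1],[[-0.65,0,-0.85],[0,0,0],-1],[[0,0,0],[0,0,0],-1]]}}

```text
clock: 4.85
ee_pos: [0.5228, -0.0343, 0.1352]
eef_rot: [[-0.135, 0.991, -0.001], [0.991, 0.135, 0.001], [0.001, -0.001, -1.0]]
ft_force: [-2.8, 0.7, 1.9]
width: 0.0115
grasp_force: 1.3
```

```bash
python3 arc.py 0 17
python3 - <<'E'
from h import *
o=robot.observe(); print(o["width"],o["ft_force"],o["ft_torque"])
s=robot.snapshot("scene"); cv2.imwrite("pics/s2.png",cv2.resize(s[110:260,130:330],(800,600),interpolation=cv2.INTER_CUBIC))
E
```

```text
r 0.1506 value 1.219 lat -0.001
[[-0.77, -0.76], [-0.78, -0.74], [-0.83, -0.68], [-0.88, -0.62], [-0.92, -0.56], [-0.96, -0.49], [-0.99, -0.42], [-1.02, -0.35], [-1.04, -0.28], [-1.06, -0.2], [-1.07, -0.12], [-1.07, -0.05], [-1.08, 0.03], [-1.07, 0.11], [-1.06, 0.18], [-1.04, 0.26], [-1.02, 0.33]]
0.011546503517459342 [-2.80560174  0.65338493  1.88460161] [0.13409816 0.5870723  0.0116691 ]
```

View pics/s2.png

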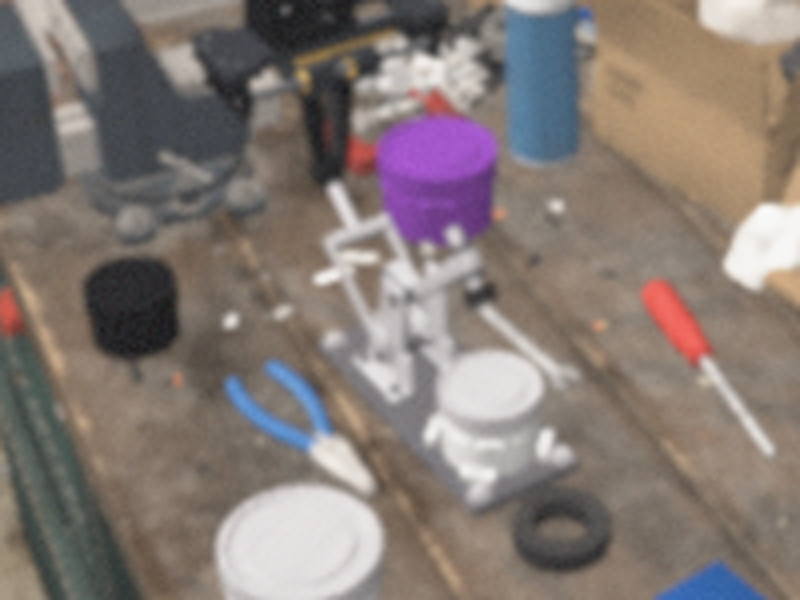

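The scene crop shows the clamp raised and the bar running into the fingertips at (335,185). An opening of 11.5 mm is the bar's diameter, so the pads slid off the ball onto the bar. I need the ball's place relative to the pads.

Run:
```python
from h import *
im=robot.snapshot("wrist"); p=robot.camera_params("wrist"); cv2.imwrite("pics/w2.png",im)
T=np.array(p["T"]); print(T.round(3))
for q in ((.5228,-.0343,.132),(.5228,-.0343,.113)):
    c=T[:3,:3].T@(np.array(q)-T[:3,3])
    print(cv2.projectPoints(c.reshape(1,1,3),np.zeros(3),np.zeros(3),np.array(p["mtx"]),np.array(p["dist"]))[0][0,0])
```

```text
[[ 0.991  0.13   0.038  0.513]
 [ 0.136 -0.953 -0.27   0.042]
 [ 0.001  0.273 -0.962  0.305]
 [ 0.     0.     0.     1.   ]]
[258.21266219 240.54413702]
[258.3052379  228.10036841]
```

View pics/w2.png

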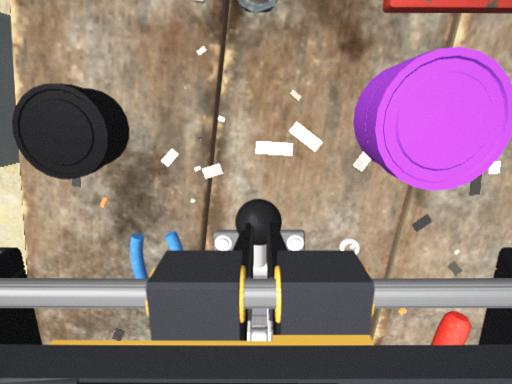

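The wrist view shows the ball at about (258,221), radius 23 px, just behind the pads (robot-tool +x side). The pads sit on the bar next to it. I work out the ball's centre from the ray and the 150 mm circle, and check it by its size.

```bash
python3 - <<'E'
from h import *
from arc import H,u
im=cv2.imread("pics/w2.png"); p=robot.camera_params("wrist")
m=(im[190:240,225:295].max(2)<60).astype(np.uint8)
ys,xs=np.nonzero(m[:35]); pts=[(np.min(xs[ys==y])+225,np.max(xs[ys==y])+225,y+190) for y in np.unique(ys)]
print(pts[::3])
# circle fit on upper rim
q=np.array([(a,y) for a,b,y in pts if y<222]+[(b,y) for a,b,y in pts if y<222],float)
A=np.c_[q,np.ones(len(q))]; s=np.linalg.lstsq(A,(q**2).sum(1),rcond=None)[0]; c=s[:2]/2; r=np.sqrt(s[2]+c@c); print("c,r",c,r,"depth",p["mtx"][0][0]*.014/r)
o,d=ray("wrist",c,p)
for t in np.arange(.12,.25,.001):
    X=o+d*t; a=(X[:2]-H)@u; z=X[2]-.035
    R=np.hypot(a,z)
    if abs(R-.150)<.0008: print(t.round(3),X.round(4),"value",(np.arctan2(-a,z)+.35).round(3))
E
python3 go.py 0.5228 -0.0343 0.1352
```

```text
[(np.int64(258), np.int64(258), np.int64(199)), (np.int64(248), np.int64(269), np.int64(202)), (np.int64(244), np.int64(273), np.int64(205)), (np.int64(241), np.int64(276), np.int64(208)), (np.int64(239), np.int64(277), np.int64(211)), (np.int64(238), np.int64(279), np.int64(214)), (np.int64(237), np.int64(280), np.int64(217)), (np.int64(236), np.int64(280), np.int64(220)), (np.int64(236), np.int64(280), np.int64(223))]
c,r [258.27145822 221.24000566] 21.86142631133498 depth 0.20888630580048034
0.196 [ 0.5218 -0.0266  0.1213] value 1.308
0.197 [ 0.5218 -0.027   0.1203] value 1.312
t 4.95 p [ 0.5238 -0.0345  0.1347] tool shift cm [ 0.04 -0.1  -0.05] yaw err: turn z -0.09 tilt z [ 0.002  0.    -1.   ] w 0.0034 F [-1.   0.   0.4] q [-0.19  0.45  1.89  0.    0.8  -0.33]
```

The opening is now 3 mm, so the pads have slipped off above the bar and my estimate of the ball's height was probably too high. I back off up, open half-way, and triangulate the ball from two wrist positions.

Emit:
{"op": "play_rows", "data": {"commands": [[[0,0,-2],[0,0,0],0.2],[[0,0,-3],[0,0,0],0.2],[[2,0,-3],[0,0,0],0.2],[[0,0,0],[0,0,0],0.2],[[0,0,0],[0,0,0],0.2]]}}

```text
clock: 5.45
ee_pos: [0.521, -0.0144, 0.2145]
eef_rot: [[-0.137, 0.991, 0.002], [0.991, 0.137, -0.0], [-0.001, 0.002, -1.0]]
ft_force: [0.2, 0.5, -0.4]
width: 0.038
grasp_force: 0.0
```

```bash
cat > ball.py <<'E'
from h import *
import json,sys
def rim(im,c0,R):
    m=(cv2.cvtColor(im,cv2.COLOR_BGR2GRAY)<62).astype(np.uint8)
    m=cv2.morphologyEx(m,cv2.MORPH_OPEN,cv2.getStructuringElement(cv2.MORPH_ELLIPSE,(17,17)))
    n,l,st,ce=cv2.connectedComponentsWithStats(m)
    k=1+np.argmin(np.hypot(*(ce[1:]-c0).T)); return ce[k],st[k]
if __name__=="__main__":
    p=robot.camera_params("wrist"); im=robot.snapshot("wrist"); cv2.imwrite(sys.argv[1],im)
    T=np.array(p["T"]); c=T[:3,:3].T@(np.array([.522,-.027,.118])-T[:3,3])
    uv=cv2.projectPoints(c.reshape(1,1,3),np.zeros(3),np.zeros(3),np.array(p["mtx"]),np.array(p["dist"]))[0][0,0]
    ce,st=rim(im,uv,20); print("pred",uv,"found",ce,st)
    o,d=ray("wrist",ce,p); L=json.load(open("rays.json")) if len(sys.argv)>2 else []
    L.append([o.tolist(),d.tolist()]); json.dump(L,open("rays.json","w"))
    if len(L)>1: print(tri([(np.array(a),np.array(b)) for a,b in L]))
E
python3 ball.py pics/w3.png; python3 go.py .522 -.027 .124
```

```text
pred [258.70269797 209.49217573] found [210.85880399 256.37043189] [ 192  230   34   48 1204]
t 5.5 p [ 0.5207 -0.0146  0.2137] tool shift cm [-1.25 -0.04  8.97] yaw err: turn z -0.05 tilt z [ 0.  0. -1.] w 0.0423 F [-0.1 -0.4 -0.2] q [-0.15  0.34  1.81  0.    0.98 -0.29]
```

Emit:
{"op": "play_rows", "data": {"commands": [[[3,0,0],[0,0,0],0.2],[[3,0,0],[0,0,0],0.2],[[0,0,0],[0,0,0],0.2],[[0,0,0],[0,0,0],0.2]]}}

```text
clock: 5.9
ee_pos: [0.5124, 0.0449, 0.2131]
eef_rot: [[-0.137, 0.991, -0.001], [0.991, 0.137, -0.0], [0.0, -0.001, -1.0]]
ft_force: [0.4, -0.1, -0.3]
width: 0.0571
grasp_force: 0.0
```

```bash
python3 ball.py pics/w4.png 1; python3 go.py .522 -.027 .124
```

```text
pred [259.52306835 272.68093042] found [191.05255973 256.98430034] [ 166  229   44   50 1465]
(array([0.51119042, 0.11529235, 0.42771   ]), [np.float64(0.027025756773349324), np.float64(0.02702575677334935)])
t 5.95 p [0.5126 0.0444 0.2132] tool shift cm [-7.21 -0.03  8.92] yaw err: turn z -0.06 tilt z [-0.001 -0.    -1.   ] w 0.0567 F [ 1.1 -0.1 -0.3] q [-0.04  0.34  1.83 -0.    0.98 -0.18]
```

```bash
cat > ball3.py <<'E'
from h import *
import sys
def find(im,uv,win,rad,t=62):
    x,y=np.round(uv).astype(int); g=im[y-win:y+win+1,x-win:x+win+1].max(2)
    m=(g<t).astype(np.uint8); k=max(3,int(rad)|1)
    m=cv2.morphologyEx(m,cv2.MORPH_OPEN,cv2.getStructuringElement(cv2.MORPH_ELLIPSE,(k,k)))
    n,l,st,ce=cv2.connectedComponentsWithStats(m)
    return [(np.round(ce[i]+[x-win,y-win],2),st[i].tolist()) for i in range(1,n)]
def proj(p,X):
    T=np.array(p["T"]); c=T[:3,:3].T@(np.array(X)-T[:3,3])
    return cv2.projectPoints(c.reshape(1,1,3),np.zeros(3),np.zeros(3),np.array(p["mtx"]),np.array(p["dist"]))[0][0,0]
if __name__=="__main__":
    X=[float(v) for v in sys.argv[1:4]]; R=[]
    for n,w in (("top",9),("scene",10)):
        im=robot.snapshot(n); cv2.imwrite(f"{n}_now.png",im); p=robot.camera_params(n)
        f=find(im,proj(p,X),w,3); print(n,proj(p,X),f)
        if f: R.append(ray(n,max(f,key=lambda q:q[1][4])[0],p))
    if len(R)==2: print(tri(R))
E
python3 ball3.py .522 -.027 .118
python3 - <<'E'
from ball3 import *
import json
print(find(cv2.imread("pics/w3.png"),(258.7,209.5),26,15))
print(find(cv2.imread("pics/w4.png"),(259.5,268),26,15))
E
```

```text
top [168.04370523 200.96705794] [(array([168.76, 200.16]), [4, 5, 10, 9, 45])]
scene [211.33297842 152.9740982 ] [(array([211.  , 152.41]), [7, 7, 7, 6, 27])]
(array([ 0.52220071, -0.02867088,  0.12106168]), [np.float64(0.00162878173629149), np.float64(0.0016287817362913503)])
[]
[]
```

Run:
```python
from ball3 import *
import json
L=json.load(open("rays.json")); o=robot.observe(); p=robot.camera_params("wrist"); T=np.array(p["T"])
print("now cam",T[:3,3].round(4), "saved cams",np.round([l[0] for l in L],4))
P3=dict(p); P3["T"]=T.copy(); P3["T"][:3,3]=L[0][0]; P4=dict(p); P4["T"]=T.copy(); P4["T"][:3,3]=L[1][0]
for f,P in (("pics/w3.png",P3),("pics/w4.png",P4)):
    im=cv2.imread(f); e=proj(P,[.5222,-.0287,.118]).round().astype(int); x,y=e
    g=im[y-40:y+41,x-40:x+41].max(2)
    print(f,e); print("col",g[::3,40].tolist()); print("row",g[40,::3].tolist())
    c=cv2.HoughCircles(cv2.cvtColor(im,cv2.COLOR_BGR2GRAY)[y-40:y+41,x-40:x+41],cv2.HOUGH_GRADIENT,1,60,param1=120,param2=10,minRadius=12,maxRadius=22)
    print(None if c is None else c[0][0]+[x-40,y-40,0])
```

```text
now cam [0.5022 0.1209 0.3833] saved cams [[0.51   0.0624 0.3842]
 [0.502  0.1217 0.3829]]
pics/w3.png [260 212]
col [189, 186, 195, 189, 192, 192, 186, 165, 39, 45, 50, 52, 57, 57, 54, 47, 45, 36, 136, 206, 208, 204, 204, 205, 226, 254, 235]
row [130, 125, 137, 147, 162, 189, 187, 188, 45, 52, 60, 80, 73, 61, 51, 46, 36, 30, 130, 188, 192, 183, 180, 184, 191, 192, 189]
[258.5        209.5         15.60000038]
pics/w4.png [260 274]
col [190, 195, 190, 165, 174, 180, 175, 155, 79, 36, 42, 46, 48, 52, 57, 97, 127, 167, 171, 209, 226, 197, 179, 180, 151, 149, 178]
row [206, 152, 255, 254, 255, 225, 223, 172, 59, 49, 53, 81, 87, 65, 51, 43, 42, 29, 88, 171, 206, 248, 254, 254, 255, 169, 166]
[258.5        273.5         15.60000038]
```

View pics/w3.png

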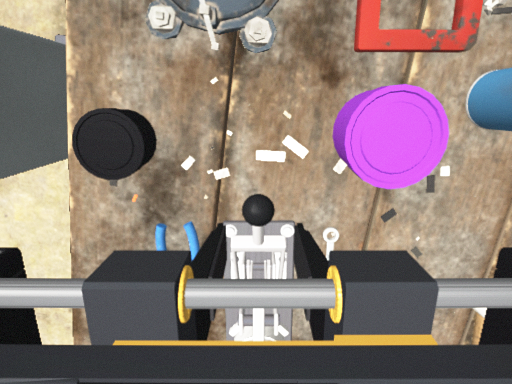

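The w3 picture shows the ball clear of the fingers at (258.5,210), radius 15.5 px. I combine all the rays.

Run:
```python
from ball3 import *
import json
L=json.load(open("rays.json")); p=robot.camera_params("wrist"); T=np.array(p["T"]); print(p["mtx"][0])
R=[]
for uv,l in (((258.6,210.0),L[0]),((258.7,273.0),L[1])):
    P=dict(p); P["T"]=T.copy(); P["T"][:3,3]=l[0]; R.append(ray("wrist",uv,P))
r2=[ray("top",(168.76,200.16)),ray("scene",(211.,152.41))]
print("wrist",tri(R)); print("all",tri(R+r2)); print("w3+top",tri([R[0],r2[0]]),"w3+scene",tri([R[0],r2[1]]))
for z in (.105,.113,.121): print(z,[ (o+d*(z-o[2])/d[2]).round(4).tolist() for o,d in R+r2])
```

```text
[326.18232726   0.         259.7148534 ]
wrist (array([ 0.52114515, -0.02730771,  0.11827968]), [np.float64(3.9402773596566214e-05), np.float64(3.9402773596579136e-05)])
all (array([ 0.52179176, -0.02733958,  0.11941662]), [np.float64(0.0008245048527527958), np.float64(0.0008912582349740786), np.float64(0.002543463518391058), np.float64(0.0011519698461637993)])
w3+top (array([ 0.52258577, -0.02820915,  0.11568298]), [np.float64(0.0013702228941550561), np.float64(0.001370222894155311)]) w3+scene (array([ 0.52108781, -0.02670381,  0.12013812]), [np.float64(6.11633151326362e-05), np.float64(6.116331513289825e-05)])
0.105 [[0.5217, -0.0318, 0.105], [0.5221, -0.0348, 0.105], [0.5244, -0.0262, 0.105], [0.5287, -0.0046, 0.105]]
0.113 [[0.5213, -0.0291, 0.113], [0.5216, -0.0303, 0.113], [0.5241, -0.0277, 0.113], [0.5247, -0.0163, 0.113]]
0.121 [[0.521, -0.0264, 0.121], [0.521, -0.0258, 0.121], [0.5237, -0.0292, 0.121], [0.5207, -0.028, 0.121]]
```

The ball is at (0.5217, −0.0275, 0.119), so the handle is at about 1.3 rad. The pinch slipped on friction, so I change method: keep the fingers shut and push the ball from behind along its arc, then push it back later from the tin side. First I get behind it.

Emit:
{"op": "play_rows", "data": {"commands": [[[-1,0,2],[0,0,0],-1],[[-1,0,2.5],[0,0,0],-1],[[-1,0,2.5],[0,0,0],-1],[[-0.7,0,1.6],[0,0,0],-1],[[0,0,0],[0,0,0],-1]]}}

```text
clock: 6.55
ee_pos: [0.5169, 0.007, 0.126]
eef_rot: [[-0.134, 0.991, -0.004], [0.991, 0.134, 0.0], [0.001, -0.004, -1.0]]
ft_force: [0.9, -0.0, -0.5]
width: 0.0227
grasp_force: 0.0
```

Emit:
{"op": "play_rows", "data": {"commands": [[[0,0,0],[0,0,0],-1],[[0,0,0],[0,0,0],-1],[[0,0,0],[0,0,0],-1]]}}

```text
clock: 6.85
ee_pos: [0.5179, 0.0084, 0.1289]
eef_rot: [[-0.136, 0.991, 0.002], [0.991, 0.136, -0.0], [-0.0, 0.002, -1.0]]
ft_force: [0.4, -0.0, 0.1]
width: 0.0012
grasp_force: 0.0
```

```bash
python3 go.py .5184 -.0037 .127
```

```text
t 6.85 p [0.5179 0.0084 0.1289] tool shift cm [-1.21 -0.12  0.19] yaw err: turn z -0.06 tilt z [ 0.002 -0.    -1.   ] w 0.0012 F [ 0.4 -0.   0.1] q [-0.11  0.45  1.91  0.    0.77 -0.25]
```

Emit:
{"op": "play_rows", "data": {"commands": [[[-1.0,-0.1,0.1],[0,0,0],-1],[[-0.6,0,-0.5],[0,0,0],-1],[[-0.7,0,-0.85],[0,0,0],-1],[[-0.7,0,-0.8],[0,0,0],-1],[[-0.75,0,-0.75],[0,0,0],-1]]}}

```text
clock: 7.35
ee_pos: [0.522, -0.0298, 0.157]
eef_rot: [[-0.136, 0.991, 0.001], [0.991, 0.136, -0.0], [-0.0, 0.001, -1.0]]
ft_force: [-0.7, 0.2, -0.4]
width: 0.0004
grasp_force: 0.0
```

Run:
```python
from h import *
from arc import H,u
from ball3 import find,proj
o=robot.observe(); p=np.array(o["ee_pos"]); a=(p[:2]-H)@u
print(o["clock"],p.round(4),"a",a.round(4),"F",np.round(o["ft_force"],1))
# ball seen from top on the 150 mm circle
im=robot.snapshot("wrist"); cv2.imwrite("w5.png",im); im=robot.snapshot("top"); cv2.imwrite("top_now.png",im); P=robot.camera_params("top")
for v in (1.3,1.2,1.1,1.0):
    th=v-.35; X=np.r_[H-.15*np.sin(th)*u,.035+.15*np.cos(th)]; print(v,X.round(4),proj(P,X))
print(find(im,(170,200),10,3))
```

```text
7.35 [ 0.522  -0.0298  0.157 ] a -0.1196 F [-0.7  0.2 -0.4]
1.3 [ 0.5228 -0.0274  0.1223] [167.85805693 200.52802182]
1.2 [ 0.5241 -0.0366  0.134 ] [170.909319   199.75141213]
1.1 [ 0.5255 -0.047   0.1448] [174.60149044 198.90826621]
1.0 [ 0.5271 -0.0583  0.1544] [178.90663992 198.00747733]
[(array([171.83, 200.72]), [7, 0, 10, 21, 115])]
```

Run:
```python
from h import *
s=robot.snapshot("scene"); w=cv2.imread("w5.png")
a=cv2.resize(s[120:230,160:300],(560,440),interpolation=cv2.INTER_CUBIC); b=cv2.resize(w[150:340,200:320],(240,380)); b=cv2.copyMakeBorder(b,0,60,0,0,cv2.BORDER_CONSTANT)
cv2.imwrite("pics/c5.png",np.hstack([a,b]))
```

```text
(no output)
```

View pics/c5.png

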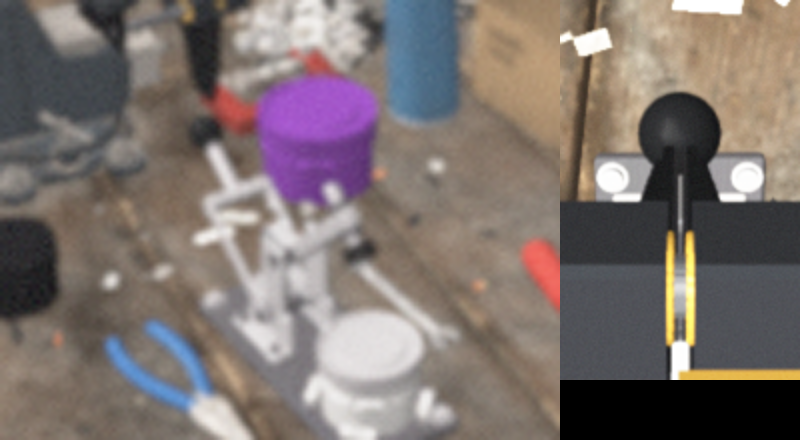

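The crop shows the ball at (205,130), still at about 1.3 rad, with the fingertips directly above it at (205,97). They rode over it, which suggests the tips stand higher than I assumed. I check where the tips really are.

Run:
```python
from ball3 import *
P=robot.camera_params("scene"); s=robot.snapshot("scene"); o=robot.observe(); p=np.array(o["ee_pos"]); print(p,P["T"][2][3])
for z in (.115,.125,.135,.145,.155): print(z,proj(P,[p[0],p[1],z]).round(1))
print(s[136:162,209:214].max(2).tolist())
```

```text
[ 0.52167541 -0.0292201   0.15613562] 0.8601358701208334
0.115 [211.6 154.2]
0.125 [211.4 151.4]
0.135 [211.2 148.7]
0.145 [211.  145.9]
0.155 [210.8 143.1]
[[44, 39, 38, 38, 43], [41, 34, 40, 44, 50], [40, 38, 37, 38, 56], [40, 37, 37, 44, 67], [44, 37, 34, 44, 70], [53, 43, 39, 46, 79], [67, 50, 39, 47, 89], [91, 72, 56, 58, 92], [109, 94, 76, 74, 106], [115, 115, 107, 111, 125], [119, 123, 128, 134, 146], [117, 123, 125, 135, 143], [106, 105, 110, 114, 121], [82, 77, 79, 82, 94], [70, 67, 58, 51, 59], [74, 64, 56, 48, 42], [59, 59, 55, 47, 46], [51, 47, 53, 45, 41], [50, 45, 47, 57, 64], [52, 46, 67, 96, 111], [63, 67, 101, 147, 171], [84, 85, 126, 184, 212], [92, 103, 132, 191, 223], [101, 106, 128, 174, 217], [112, 112, 121, 152, 199], [121, 121, 117, 139, 179]]
```

The scene rows put the fingertips at z ≈ 0.153 with the TCP at 0.156. So the tips are only about 3 mm below the reported TCP, not 22 mm, and that explains both slips. I pinch again with the TCP about 10 mm below the ball's centre.

Emit:
{"op": "play_rows", "data": {"commands": [[[0,0,-0.5],[0,0,0],0.1],[[0,0,0],[0,0,0],0.1],[[0,0,0],[0,0,0],0.1],[[0,0,0],[0,0,0],0.1],[[-0.1,0,1.5],[0,0,0],0.1]]}}

```text
clock: 8.05
ee_pos: [0.5226, -0.03, 0.1469]
eef_rot: [[-0.136, 0.991, 0.003], [0.991, 0.136, -0.0], [-0.001, 0.003, -1.0]]
ft_force: [0.5, 0.5, -0.4]
width: 0.035
grasp_force: 0.0
```

Emit:
{"op": "play_rows", "data": {"commands": [[[0,0,1.5],[0,0,0],0.1],[[0,0,1.5],[0,0,0],0.1],[[0,0,0.6],[0,0,0],0.1],[[0,0,0],[0,0,0],0.1]]}}

```text
clock: 8.45
ee_pos: [0.5215, -0.0299, 0.1093]
eef_rot: [[-0.136, 0.991, -0.001], [0.991, 0.136, 0.0], [0.001, -0.001, -1.0]]
ft_force: [0.4, 0.3, -0.1]
width: 0.0521
grasp_force: 0.0
```

```bash
python3 go.py .522 -.028 .110
```

```text
t 8.45 p [ 0.5215 -0.0299  0.1093] tool shift cm [ 0.18  0.07 -0.07] yaw err: turn z -0.07 tilt z [-0.001  0.    -1.   ] w 0.0521 F [ 0.4  0.3 -0.1] q [-0.18  0.49  1.92  0.    0.74 -0.32]
```

Emit:
{"op": "play_rows", "data": {"commands": [[[0.2,0,0],[0,0,0],-1],[[0,0,0],[0,0,0],-1],[[0,0,0],[0,0,0],-1],[[0,0,0],[0,0,0],-1],[[0,0,0],[0,0,0],-1]]}}

```text
clock: 8.95
ee_pos: [0.5215, -0.0279, 0.1102]
eef_rot: [[-0.136, 0.991, 0.0], [0.991, 0.136, 0.0], [0.0, 0.0, -1.0]]
ft_force: [-1.6, 1.4, 1.3]
width: 0.0268
grasp_force: 30.0
```

```bash
python3 go.py .522 -.028 .110; sed -i 's/z=p\[2\]-.003-.035/z=p[2]+.010-.035/' arc.py; python3 arc.py 0 19
```

```text
t 8.95 p [ 0.5215 -0.0279  0.1102] tool shift cm [-0.01  0.05  0.02] yaw err: turn z -0.07 tilt z [ 0.  0. -1.] w 0.0268 F [-1.6  1.4  1.3] q [-0.18  0.49  1.92  0.    0.74 -0.32]
r 0.1484 value 1.309 lat -0.0014
[[-0.49, -0.92], [-0.68, -0.78], [-0.73, -0.73], [-0.78, -0.68], [-0.82, -0.62], [-0.86, -0.57], [-0.9, -0.51], [-0.93, -0.44], [-0.96, -0.38], [-0.99, -0.31], [-1.0, -0.24], [-1.02, -0.17], [-1.03, -0.1], [-1.03, -0.03], [-1.03, 0.04], [-1.03, 0.11], [-1.02, 0.18], [-1.0, 0.25], [-0.98, 0.32]]
```

Now the opening is 26.8 mm at 30 N, a proper hold on the ball. I swing it along the arc.

Emit:
{"op": "play_rows", "data": {"commands": [[[-0.6,0,-0.82],[0,0,0],-1],[[-0.68,0,-0.78],[0,0,0],-1],[[-0.73,0,-0.73],[0,0,0],-1],[[-0.78,0,-0.68],[0,0,0],-1],[[0,0,0],[0,0,0],-1]]}}

```text
clock: 9.45
ee_pos: [0.5256, -0.0568, 0.141]
eef_rot: [[-0.135, 0.991, 0.001], [0.991, 0.135, -0.0], [-0.0, 0.001, -1.0]]
ft_force: [-1.1, 1.6, 1.6]
width: 0.0267
grasp_force: 30.0
```

```bash
python3 go.py .522 -.028 .110;  python3 arc.py 0 15
```

```text
t 9.45 p [ 0.5256 -0.0568  0.141 ] tool shift cm [2.91 0.03 3.1 ] yaw err: turn z -0.13 tilt z [ 0.001 -0.    -1.   ] w 0.0267 F [-1.1  1.6  1.6] q [-0.23  0.45  1.88 -0.    0.82 -0.37]
r 0.1483 value 1.022 lat -0.0013
[[-0.72, -0.74], [-0.86, -0.55], [-0.9, -0.49], [-0.93, -0.43], [-0.95, -0.37], [-0.98, -0.3], [-1.0, -0.23], [-1.01, -0.16], [-1.02, -0.09], [-1.02, -0.03], [-1.02, 0.04], [-1.02, 0.11], [-1.01, 0.18], [-0.99, 0.25], [-0.97, 0.32]]
```

Holding well; I continue.

Emit:
{"op": "play_rows", "data": {"commands": [[[-0.8,0,-0.63],[0,0,0],-1],[[-0.86,0,-0.55],[0,0,0],-1],[[-0.9,0,-0.49],[0,0,0],-1],[[-0.93,0,-0.43],[0,0,0],-1],[[-0.95,0,-0.37],[0,0,0],-1]]}}

```text
clock: 9.95
ee_pos: [0.5316, -0.1005, 0.1653]
eef_rot: [[-0.136, 0.991, 0.001], [0.991, 0.136, 0.0], [-0.0, 0.001, -1.0]]
ft_force: [0.7, 2.3, 0.1]
width: 0.0264
grasp_force: 30.0
```

Emit:
{"op": "play_rows", "data": {"commands": [[[-0.98,0,-0.3],[0,0,0],-1],[[-1.0,0,-0.23],[0,0,0],-1],[[-1.0,0,-0.16],[0,0,0],-1],[[0,0,0],[0,0,0],-1]]}}

```text
clock: 10.35
ee_pos: [0.5359, -0.1309, 0.1723]
eef_rot: [[-0.135, 0.991, 0.001], [0.991, 0.135, -0.001], [-0.001, 0.001, -1.0]]
ft_force: [0.0, 0.7, 6.3]
width: 0.0265
grasp_force: 30.0
```

```bash
python3 go.py .522 -.028 .110;  python3 arc.py 0 7
```

```text
t 10.35 p [ 0.5359 -0.1309  0.1723] tool shift cm [1.039e+01 1.000e-02 6.220e+00] yaw err: turn z -0.12 tilt z [ 0.001 -0.001 -1.   ] w 0.0265 F [0.  0.7 6.3] q [-0.36  0.44  1.79 -0.    0.91 -0.49]
r 0.1484 value 0.469 lat -0.0013
[[-0.98, -0.25], [-1.0, -0.02], [-1.0, 0.05], [-1.0, 0.12], [-0.99, 0.18], [-0.97, 0.25], [-0.95, 0.31]]
```

Emit:
{"op": "play_rows", "data": {"commands": [[[-1.0,0,-0.15],[0,0,0],-1],[[-1.0,0,-0.03],[0,0,0],-1],[[-1.0,0,0.05],[0,0,0],-1],[[-1.0,0,0.12],[0,0,0],-1],[[0,0,0],[0,0,0],-1]]}}

```text
clock: 10.85
ee_pos: [0.5414, -0.1708, 0.1724]
eef_rot: [[-0.135, 0.991, 0.001], [0.991, 0.135, -0.001], [-0.001, 0.001, -1.0]]
ft_force: [0.6, 0.3, 9.7]
width: 0.0263
grasp_force: 30.0
```

```bash
python3 go.py .522 -.028 .110;  python3 arc.py -0.02 4
```

```text
t 10.85 p [ 0.5414 -0.1708  0.1724] tool shift cm [ 1.442e+01 -1.000e-02  6.220e+00] yaw err: turn z -0.13 tilt z [ 0.001 -0.001 -1.   ] w 0.0263 F [0.6 0.3 9.7] q [-0.42  0.46  1.75 -0.    0.93 -0.56]
r 0.1491 value 0.198 lat -0.0013
[[-0.82, 0.06], [-0.79, 0.19], [-0.78, 0.23], [-0.77, 0.27]]
```

Emit:
{"op": "play_rows", "data": {"commands": [[[-0.8,0,0.0],[0,0,0],-1],[[-0.8,0,0.15],[0,0,0],-1],[[-0.75,0,0.22],[0,0,0],-1],[[-0.6,0,0.2],[0,0,0],-1],[[0,0,0],[0,0,0],-1]]}}

```text
clock: 11.35
ee_pos: [0.5455, -0.2003, 0.1664]
eef_rot: [[-0.135, 0.991, 0.002], [0.991, 0.135, -0.002], [-0.002, 0.001, -1.0]]
ft_force: [2.2, -3.5, 7.1]
width: 0.0258
grasp_force: 30.0
```

```bash
python3 go.py .522 -.028 .110;  python3 arc.py -0.02 1
```

```text
t 11.35 p [ 0.5455 -0.2003  0.1664] tool shift cm [ 1.74e+01 -1.00e-02  5.60e+00] yaw err: turn z -0.11 tilt z [ 0.002 -0.002 -1.   ] w 0.0258 F [ 2.2 -3.5  7.1] q [-0.47  0.48  1.73 -0.    0.93 -0.6 ]
r 0.1508 value -0.005 lat -0.0013
[[-0.18, 0.16]]
```

Emit:
{"op": "play_rows", "data": {"commands": [[[-0.4,0,0.15],[0,0,0],-1],[[0,0,0],[0,0,0],-1]]}}

```text
clock: 11.55
ee_pos: [0.546, -0.2042, 0.1652]
eef_rot: [[-0.135, 0.991, 0.002], [0.991, 0.135, -0.002], [-0.003, 0.002, -1.0]]
ft_force: [1.7, -3.5, 9.0]
width: 0.0259
grasp_force: 30.1
```

```bash
python3 go.py .522 -.028 .110;  python3 arc.py -0.02 1
```

```text
t 11.55 p [ 0.546  -0.2042  0.1652] tool shift cm [ 1.779e+01 -1.000e-02  5.470e+00] yaw err: turn z -0.09 tilt z [ 0.002 -0.002 -1.   ] w 0.0259 F [ 1.7 -3.5  9. ] q [-0.47  0.48  1.72 -0.    0.93 -0.61]
r 0.151 value -0.032 lat -0.0012
[[0.21, 0.03]]
```

It still moves freely and pulls forward, so it is not at the stop yet. I push a little more.

Emit:
{"op": "play_rows", "data": {"commands": [[[-0.4,0,0.1],[0,0,0],-1],[[-0.3,0,0.1],[0,0,0],-1],[[0,0,0],[0,0,0],-1]]}}

```text
clock: 11.85
ee_pos: [0.547, -0.2111, 0.1631]
eef_rot: [[-0.136, 0.991, 0.002], [0.991, 0.136, -0.002], [-0.003, 0.002, -1.0]]
ft_force: [2.2, -3.7, 7.3]
width: 0.0252
grasp_force: 30.0
```

```bash
python3 go.py .522 -.028 .110;  python3 arc.py -0.02 1
```

```text
t 11.85 p [ 0.547  -0.2111  0.1631] tool shift cm [18.49 -0.    5.26] yaw err: turn z -0.08 tilt z [ 0.002 -0.002 -1.   ] w 0.0252 F [ 2.2 -3.7  7.3] q [-0.48  0.49  1.72 -0.    0.93 -0.62]
r 0.1519 value -0.08 lat -0.0012
[[0.91, -0.18]]
```

Emit:
{"op": "play_rows", "data": {"commands": [[[0,0,0],[0,0,0],0.1],[[0,0,0],[0,0,0],0.1],[[0,0,0],[0,0,0],0.1],[[0,0,0],[0,0,0],0.1],[[0,0,0],[0,0,0],0.1]]}}

```text
clock: 12.35
ee_pos: [0.5462, -0.2088, 0.1623]
eef_rot: [[-0.136, 0.991, -0.0], [0.991, 0.136, 0.0], [0.0, -0.0, -1.0]]
ft_force: [-0.5, 0.5, 0.1]
width: 0.0515
grasp_force: 0.0
```

```bash
python3 go.py .522 -.028 .110
python3 - <<'E'
from h import *
s=robot.snapshot("scene"); w=robot.snapshot("wrist")
cv2.imwrite("scene_l.png",s); cv2.imwrite("w_l.png",w)
a=cv2.resize(s[120:240,190:300],(440,480),interpolation=cv2.INTER_CUBIC); b=cv2.resize(w[120:340,180:340],(349,480))
cv2.imwrite("pics/c6.png",np.hstack([a,b]))
E
```

```text
t 12.35 p [ 0.5462 -0.2088  0.1623] tool shift cm [18.24  0.06  5.24] yaw err: turn z -0.06 tilt z [-0.  0. -1.] w 0.0515 F [-0.5  0.5  0.1] q [-0.48  0.49  1.72  0.    0.93 -0.61]
```

View pics/c6.png

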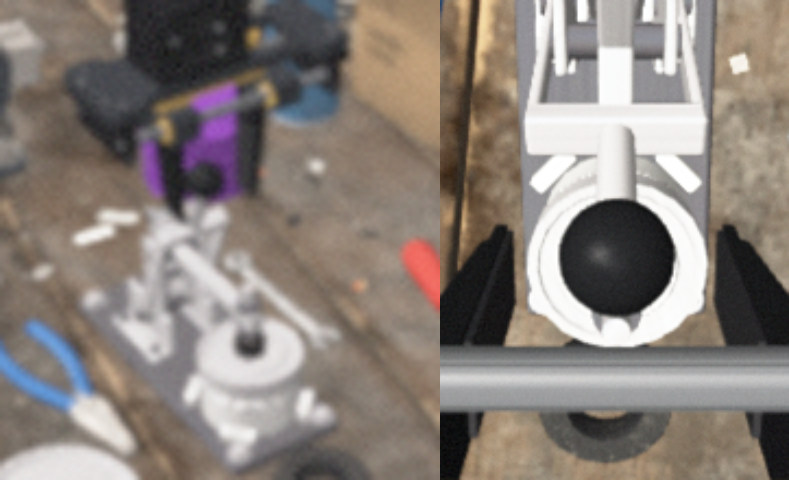

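The crop shows the clamp arm level with its foot on the lid, and the ball free between the open fingers at about raw scene (241,165), wrist (261,238). I compute the handle angle from the ball, and measure the lid.

Run:
```python
from ball3 import *
from arc import H,u
w=cv2.imread("w_l.png"); s=cv2.imread("scene_l.png")
c=cv2.HoughCircles(cv2.cvtColor(w,cv2.COLOR_BGR2GRAY)[195:285,215:305],cv2.HOUGH_GRADIENT,1,60,param1=120,param2=12,minRadius=20,maxRadius=32)[0][0]; print(c+[215,195,0])
P=robot.camera_params("wrist"); uv=c[:2]+[215,195]
print("size depth",326*.014/c[2],"scene",find(s,(241,165),7,3))
for dH in (0,.003):
  H2=H+dH*u
  for v in (-.05,0,.05,.11,.2):
    th=v-.35; X=np.r_[H2-.15*np.sin(th)*u,.035+.15*np.cos(th)]; print(dH,v,X.round(3),"wrist",proj(P,X).round(1),"scene",proj(robot.camera_params("scene"),X).round(1))
```

```text
[260.5 237.5  27. ]
size depth 0.16903704 scene [(array([238.95, 165.17]), [0, 3, 11, 9, 64])]
0 -0.05 [ 0.548 -0.206  0.173] wrist [263. 247.] scene [242.6 166.2]
0 0 [ 0.547 -0.199  0.176] wrist [263. 237.] scene [241.2 164.1]
0 0.05 [ 0.546 -0.192  0.178] wrist [263.1 225.8] scene [239.8 162.2]
0 0.11 [ 0.544 -0.183  0.181] wrist [263.2 211.1] scene [238.1 160. ]
0 0.2 [ 0.543 -0.17   0.183] wrist [263.3 186.4] scene [235.6 157. ]
0.003 -0.05 [ 0.548 -0.209  0.173] wrist [262.9 252.2] scene [243.2 166.7]
0.003 0 [ 0.547 -0.202  0.176] wrist [263.  242.3] scene [241.8 164.7]
0.003 0.05 [ 0.546 -0.195  0.178] wrist [263.1 231.4] scene [240.4 162.7]
0.003 0.11 [ 0.545 -0.186  0.181] wrist [263.2 216.9] scene [238.7 160.5]
0.003 0.2 [ 0.543 -0.173  0.183] wrist [263.3 192.5] scene [236.2 157.5]
```

The wrist pixel (260.5,237.5) and scene row 165 both match a handle value of about 0–0.02: it is locked and holds by itself with the fingers clear. I wait briefly, recentre on the ball and pinch again.

Emit:
{"op": "play_rows", "data": {"commands": [[[0,0,0],[0,0,0],0.1],[[0,0,0],[0,0,0],0.1],[[0,0,0],[0,0,0],0.1],[[0.8,0,-0.3],[0,0,0],0.1],[[0,0,0],[0,0,0],0.1]]}}

```text
clock: 12.95
ee_pos: [0.5452, -0.2002, 0.166]
eef_rot: [[-0.136, 0.991, 0.0], [0.991, 0.136, 0.0], [0.0, 0.0, -1.0]]
ft_force: [-0.2, -1.4, 0.7]
width: 0.0524
grasp_force: 0.0
```

Emit:
{"op": "play_rows", "data": {"commands": [[[0,0,0],[0,0,0],-1],[[0,0,0],[0,0,0],-1],[[0,0,0],[0,0,0],-1],[[0,0,0],[0,0,0],-1],[[0,0,0],[0,0,0],-1]]}}

```text
clock: 13.45
ee_pos: [0.5456, -0.201, 0.1655]
eef_rot: [[-0.136, 0.991, 0.001], [0.991, 0.136, 0.0], [-0.0, 0.001, -1.0]]
ft_force: [2.9, 0.8, -1.4]
width: 0.0265
grasp_force: 30.0
```

```bash
sed -i 's/+.1325\*u/+.1345*u/' arc.py; python3 go.py .547 -.2005 .166; python3 arc.py 1.42 24
```

```text
t 13.45 p [ 0.5456 -0.201   0.1655] tool shift cm [ 0.03  0.15 -0.05] yaw err: turn z -0.08 tilt z [ 0.001  0.    -1.   ] w 0.0265 F [ 2.9  0.8 -1.4] q [-0.47  0.48  1.72  0.    0.93 -0.6 ]
r 0.1495 value 0.001 lat -0.0013
[[0.83, -0.32], [0.86, -0.23], [0.87, -0.18], [0.88, -0.13], [0.88, -0.07], [0.89, -0.02], [0.89, 0.03], [0.88, 0.08], [0.88, 0.14], [0.87, 0.19], [0.85, 0.24], [0.84, 0.29], [0.82, 0.34], [0.8, 0.39], [0.77, 0.43], [0.75, 0.48], [0.72, 0.52], [0.69, 0.56], [0.65, 0.6], [0.62, 0.64], [0.58, 0.67], [0.54, 0.71], [0.49, 0.74], [0.45, 0.77]]
```

Emit:
{"op": "play_rows", "data": {"commands": [[[0.83,0,-0.3],[0,0,0],-1],[[0.86,0,-0.23],[0,0,0],-1],[[0.87,0,-0.18],[0,0,0],-1],[[0.88,0,-0.13],[0,0,0],-1],[[0.88,0,-0.07],[0,0,0],-1]]}}

```text
clock: 13.95
ee_pos: [0.5395, -0.1573, 0.175]
eef_rot: [[-0.136, 0.991, 0.001], [0.991, 0.136, -0.0], [-0.0, 0.001, -1.0]]
ft_force: [5.0, -0.3, -3.2]
width: 0.0266
grasp_force: 30.0
```

Emit:
{"op": "play_rows", "data": {"commands": [[[0.89,0,-0.02],[0,0,0],-1],[[0.89,0,0.03],[0,0,0],-1],[[0.88,0,0.08],[0,0,0],-1],[[0.88,0,0.14],[0,0,0],-1],[[0,0,0],[0,0,0],-1]]}}

```text
clock: 14.45
ee_pos: [0.5346, -0.122, 0.1726]
eef_rot: [[-0.137, 0.991, 0.001], [0.991, 0.137, 0.0], [0.0, 0.001, -1.0]]
ft_force: [2.8, 1.4, 6.1]
width: 0.0267
grasp_force: 30.0
```

```bash
python3 arc.py 1.42 15
```

```text
r 0.1504 value 0.541 lat -0.0013
[[0.85, 0.23], [0.84, 0.24], [0.83, 0.29], [0.81, 0.34], [0.79, 0.39], [0.77, 0.43], [0.74, 0.48], [0.71, 0.52], [0.68, 0.56], [0.64, 0.6], [0.61, 0.63], [0.57, 0.67], [0.53, 0.7], [0.49, 0.73], [0.44, 0.76]]
```

Emit:
{"op": "play_rows", "data": {"commands": [[[0.85,0,0.2],[0,0,0],-1],[[0.84,0,0.24],[0,0,0],-1],[[0.83,0,0.29],[0,0,0],-1],[[0.81,0,0.34],[0,0,0],-1],[[0.79,0,0.39],[0,0,0],-1]]}}

```text
clock: 14.95
ee_pos: [0.529, -0.0819, 0.1581]
eef_rot: [[-0.136, 0.991, 0.0], [0.991, 0.136, 0.0], [0.0, 0.001, -1.0]]
ft_force: [1.9, 1.7, 7.0]
width: 0.0266
grasp_force: 30.0
```

Emit:
{"op": "play_rows", "data": {"commands": [[[0.77,0,0.43],[0,0,0],-1],[[0.74,0,0.48],[0,0,0],-1],[[0.71,0,0.52],[0,0,0],-1],[[0.68,0,0.56],[0,0,0],-1],[[0,0,0],[0,0,0],-1]]}}

```text
clock: 15.45
ee_pos: [0.5249, -0.0526, 0.1374]
eef_rot: [[-0.136, 0.991, -0.001], [0.991, 0.136, 0.001], [0.001, -0.0, -1.0]]
ft_force: [3.1, 3.7, 4.4]
width: 0.0266
grasp_force: 30.0
```

```bash
python3 go.py .5 0 .1; python3 arc.py 1.42 6
```

```text
t 15.45 p [ 0.5249 -0.0526  0.1374] tool shift cm [ 5.55 -1.74  3.75] yaw err: turn z -0.05 tilt z [-0.001  0.001 -1.   ] w 0.0266 F [3.1 3.7 4.4] q [-0.23  0.45  1.88  0.    0.81 -0.36]
r 0.1495 value 1.07 lat -0.0015
[[0.67, 0.56], [0.61, 0.63], [0.57, 0.67], [0.53, 0.7], [0.49, 0.73], [0.44, 0.76]]
```

Emit:
{"op": "play_rows", "data": {"commands": [[[0.65,0,0.56],[0,0,0],-1],[[0.61,0,0.63],[0,0,0],-1],[[0.57,0,0.67],[0,0,0],-1],[[0.53,0,0.7],[0,0,0],-1],[[0.49,0,0.73],[0,0,0],-1]]}}

```text
clock: 15.95
ee_pos: [0.521, -0.0248, 0.1043]
eef_rot: [[-0.136, 0.991, -0.0], [0.991, 0.136, 0.0], [0.0, -0.0, -1.0]]
ft_force: [2.4, 1.5, 2.3]
width: 0.0266
grasp_force: 30.0
```

Emit:
{"op": "play_rows", "data": {"commands": [[[0.44,0,0.76],[0,0,0],-1],[[0,0,0],[0,0,0],-1],[[0,0,0],[0,0,0],0.1],[[0,0,0],[0,0,0],0.1],[[0,0,0],[0,0,0],0.1]]}}

```text
clock: 16.45
ee_pos: [0.5201, -0.0211, 0.097]
eef_rot: [[-0.136, 0.991, -0.001], [0.991, 0.136, 0.0], [0.0, -0.001, -1.0]]
ft_force: [0.2, -0.6, 0.2]
width: 0.0452
grasp_force: 0.0
```

Emit:
{"op": "play_rows", "data": {"commands": [[[0,0,0],[0,0,0],0.1],[[0,0,-1.5],[0,0,0],0.1],[[0,0,-3],[0,0,0],0.1],[[1.5,0,-4],[0,0,0],0.1],[[4,0,-4],[0,0,0],0.1]]}}

```text
clock: 16.95
ee_pos: [0.5138, 0.0279, 0.2192]
eef_rot: [[-0.133, 0.991, 0.0], [0.991, 0.133, -0.0], [-0.0, 0.0, -1.0]]
ft_force: [0.1, 0.8, 0.0]
width: 0.0528
grasp_force: 0.0
```

Emit:
{"op": "play_rows", "data": {"commands": [[[4,-1,-2],[0,0,0],0.1],[[4,-1,0],[0,0,0],0.1],[[0,0,0],[0,0,0],0.1],[[0,0,0],[0,0,0],0.1]]}}

```text
clock: 17.35
ee_pos: [0.4828, 0.1058, 0.2379]
eef_rot: [[-0.138, 0.99, 0.0], [0.99, 0.138, -0.0], [-0.0, 0.0, -1.0]]
ft_force: [-0.1, -0.9, 0.1]
width: 0.0522
grasp_force: 0.0
```

```bash
python3 go.py .5 0 .1; python3 ball3.py .5207 -.019 .106
python3 - <<'E'
from ball3 import *
s=cv2.imread("scene_now.png"); t=cv2.imread("top_now.png"); s0=cv2.imread("scene_raw.png")
f=lambda i:cv2.resize(i[140:240,190:290],(400,400),interpolation=cv2.INTER_CUBIC)
cv2.imwrite("pics/end.png",np.hstack([f(s0),f(s)]))
g=cv2.GaussianBlur(cv2.cvtColor(t,cv2.COLOR_BGR2GRAY),(3,3),0)
print(cv2.HoughCircles(g[150:225,235:300],cv2.HOUGH_GRADIENT,1,30,param1=100,param2=12,minRadius=12,maxRadius=20))
E
```

```text
t 17.35 p [0.4828 0.1058 0.2379] tool shift cm [-10.72   0.24  13.79] yaw err: turn z 0.04 tilt z [ 0. -0. -1.] w 0.0522 F [-0.1 -0.9  0.1] q [ 0.08  0.28  1.84 -0.    1.02 -0.06]
top [165.61249054 201.73344573] [(array([166.33, 200.79]), [4, 5, 10, 9, 43])]
scene [210.24107813 155.04505629] [(array([209.8 , 154.56]), [7, 7, 7, 6, 25])]
(array([ 0.52093797, -0.0205229 ,  0.10871907]), [np.float64(0.0019672831152505624), np.float64(0.0019672831152507606)])
[[[31.5 38.5 15.8]]]
```

View pics/end.png

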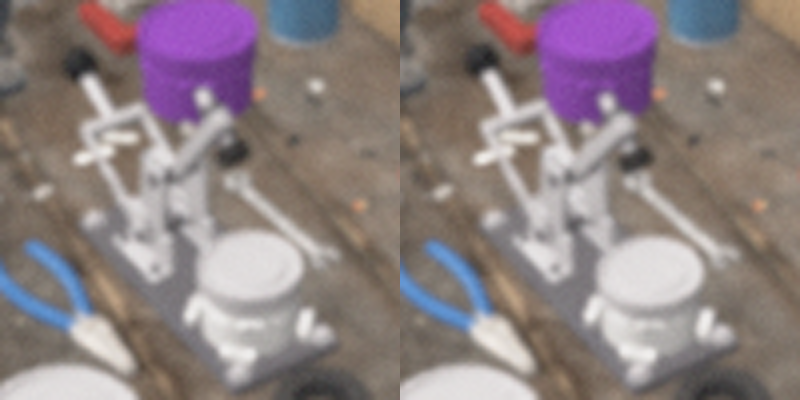

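Before (left) and after (right): the clamp is open again with the ball at (485,57), about 1.4 rad. The lid's top edge sits about 6 crop px lower, roughly 5 mm, so it is pressed home. The tin is in its nest and the tools in view have not moved. I hand it in.

```bash
python3 -c "
from bench import robot
print(robot.sign_off())"
```

```text
the job is handed in; nothing more can be done
None
```

I handed the job in (no verdict came back): by the camera images the clamp locked on the lid and held with the gripper open, the lid went down about 5 mm and looks home, and the handle is back at about 1.4 rad with the tin in its nest.

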